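File a slide box upright and close up the row

TASK

Stand the flat slide box that lies on the bench upright on one of its short ends in the file rack, square and in line between the box already filed there and the rack's sliding follower, and let go of it. Then slide the follower up until the two boxes stand snug, without gaps, between follower and back plate. There is glass inside: set the box down and close the row gently, and leave the other things on the bench where they are.

Things in the scene. Friction and masses are not known exactly. Their poses are not given: they have to be found in the camera images.
- slide_box: the white closed slide box that lies flat on the bench, a plain block 110 mm long (its x), 58 mm wide (its y), 24 mm thick (its z), 0.15 kg more or less; it has a paper label on the upper face; origin at the centre of its underside. Either short end (58 x 24 mm) may go down, and either broad face may face the follower
- slide_box_center (a point): the middle of the slide box, 12 mm from its origin along its z
- rack: grey sheet-steel file rack, fixed: base plate 250 mm long (its x, the row direction), 92 mm wide (y), 4 mm thick, no side walls; at its +x end a back plate 92 mm wide, 100 mm high, inner face at x = 112 mm. Origin on the bench under the middle of the base plate, z up. The filed box stands against the back plate; on its -x side is the free bay, then the follower
- rack_floor (a point): point on the rack's base plate (4 mm above the bench) in the free bay, on the rack's middle line, 28 mm from the face of the filed box as it stands at the start (rack x = 59.5 mm); axes as the rack
- filed_box: a like box, loose, that already stands upright in the rack on a short end, close to the back plate: 24 mm thick (its x, the rack's x), 58 mm wide (its y), 110 mm high (its z); origin at the centre of its lower end
- follower (a joint): travel of the rack's follower in m along the rack's +x, towards the back plate; 0 is fully open, 0.12 the stop; it starts between 0 and 0.03, so that the bay is then 77 to 107 mm long; some 2 N of friction, stays where it is left
- follower_face (a point): on the front face of the follower's upright aluminium plate (62 mm wide, 4 mm thick, top 49 mm above the bench), on the middle line, 30 mm above the bench; axes as the rack. At joint value q this face is at rack x = q - 20 mm
- follower_grip (a point): on the follower's black grip, an upright bar 24 mm long (rack x), 14 mm wide (rack y), from 9 to 67 mm above the bench, its middle 60 mm behind the follower's face; this point is on its axis 50 mm above the bench; axes as the rack. To be pinched from above across its 14 mm
- green_lid_jar: bystander: jar with green lid, 55 mm across, 76 mm high; origin at the centre of its foot
- blue_screw_cap: bystander: blue screw cap, 93 mm across, 41 mm high; origin at the centre of its foot
- marker_1: bystander: grey marker pen, 132 mm long (its y), 13 mm thick; origin at its middle on the underside
Not all that is in view belongs to the job. What is shaped like the filed_box but red is not meant.

How it is judged:
By the outcome, as a careful person would: the job done as asked, in the order asked, and still so for the second after the job is handed in, with the robot touching nothing.
It also fails if it takes over 61 s, if anything falls off the work surface, if the arm or the gripper's body presses on something with over 40 N, if the wrist force passes 120 N, or if a joint passes its speed limit or range.

ROBOT

A 6-joint arm with a two-finger parallel gripper is mounted at the origin on a cart in front of the work surface, level with it; the furniture and walls round the work are solid. World frame = base frame: x ahead of the robot, y to its left, z up, the work surface at z = 0. Lengths are in mm, angles in rad, forces in N, time in s.
With the tool pointing down it reaches from about 350 to 875 mm from the base axis. Payload 4.2 kg.
Tool frame: the origin (TCP) lies on the mounting face of the last link; the fingertips stand 173 mm ahead of it and the grasp point (between the pads) lies grip_point_offset ahead of it (grip_point_offset is the distance from the TCP to the grasp point, in mm); z points along the fingers, y is the line along which they close (so a half turn about z gives the same grasp; the last joint's range is limited). The gripper opens to 85 mm and grips with 20 to 120 N. Pads are 22 mm wide; open, the fingers measure 114 mm over their backs; the gripper's body (76 mm by 85 mm) begins 54 mm behind the grasp point. The pads swing forward as they close: fully open they stand 13 mm farther back than shut.
Start: joints at [1.583, 0.385, 0.008, 0, -1.194, -0.259], TCP at [152.657, 606.049, 404.712] pointing down, gripper open.
Joint ranges: [-3.14, 3.14], [-1.21, 2.06], [-1.07, 1.41], [-3.16, 2.05], [-2.99, -0.16], [-3.1, 3.1]. Speed limits (rad/s): [2.79, 2.79, 3.14, 3.14, 3.14, 3.14].

INTERFACE

Orientations are given as a unit quaternion [x, y, z, w].
In Python, from bench import read_state, get_image, job_done, recognise, place_of, grip_point_offset gives the robot as it stands. The module is installed in compiled form; this text tells all that it offers.
- The arm moves only by the tool carry_out, never from a script. Its arguments are lists of equal length, an entry for each row: "slide": the shift along the tool's x, y, z in m, a list of three; "roll": the turn about the tool's z in degrees; "claw": the finger opening in m, from 0 to 0.0854. A call has 1 to 8 rows; each row is the pose to reach, as a shift and turn from the pose commanded when the call began, along the tool's axes at that moment; what a row does not reach only later rows make up. A row lasts 1/8 s, in which the tool goes at most 62.5 mm and 10.7 degrees, less where a joint would pass 70% of its speed; a pose out of reach is approached as far as the arm can. A call with a gripper value outside its range is refused whole. The fingers move at their own pace and stop on an object; the grip force is fixed at half the most. Time passes only in rows, so rows that repeat a pose let the fingers close. It gives the time, the measured TCP pose, the force, the opening and the grip force at its end, in the units of the state.
- read_state(): the state, without advancing time (a new reading comes with each control period).
- get_image(name): name is "scene" or "top"; returns a dict with "img" (480x640x3 uint8, red, green, blue), "z_map" (480x640 float32, mm along the optical axis (not along the pixel's ray), 0 where there is no reading), "mtx" (3x3 intrinsics, pixels), "world_from_camera" (4x4, takes a point from camera to world coordinates). Camera axes: x right, y up, looking along -z (the intrinsics and any distortion apply to the point x, -y, -z); pixel columns grow to the right and rows downward; lengths in mm; the calibration is good to about 2 mm. A picture is of the moment at which its call begins.
- job_done(): hands the job in; it is judged then, once.
Trained networks look in a picture, given as the dict that the camera call returned (one of the last four; its "shot" number tells which), for a name from the list of things; names that differ only in an ending like _2 or _b are one class to them, and where a whole thing is asked for, a point or a joint stands for the part that bears it (a point fixed in the world has none). Each returns a list of dicts, best first, with "conf" (0 to 1); they miss things now and then, are a little off and sometimes report something else, mostly with a low value. They report only what shows in the picture. A call takes as long as a camera call. They do not tell look-alikes from the thing itself.
- recognise(picture, thing): "at" ([column, row] in pixels, amid what is visible of it).
- place_of(picture, thing): "at" ([column, row] in pixels: a listed point, or the origin of a listed thing).
The state is a dict: "clock": time; "joints": joint angles; "joint_vel": joint speeds; "joint_efforts": joint torques, N m; "position": TCP position; "ee_rot": TCP orientation; "contact_force": force on the tool from outside, world axes, zero at the start; "wrist_torque": the same for the moment, N m; "gripper_width": finger opening in mm; "grasp_force": force on a finger pad.
Only numpy, scipy, OpenCV 4.12 (cv2) and the standard library are available. Lean on these libraries where they do the work, as an engineer would, in place of code of your own. Each camera call takes 0.05 s, during which the arm holds its last target. There are 200 camera calls.

## Working session

There is one attempt and no reset: what is moved stays moved. The work goes in short steps, Python scripts to look and compute and a tool call to move; the robot and the scene stay as the last step left them, time stands still between calls to the robot, and variables do not carry over. Pictures are saved under pics/ and viewed, at most 10 in all, crops included, and the job is handed in when it is done.

Besides the shell and the picture viewer there is one more tool, called after "Request:" as a command line: name --pt "numbers of a row" for each row, then --argument value for the rest. carry_out: Moves the arm, as the interface text tells. Its arguments: {"type":"object","properties":{"slide":{"type":"array"},"roll":{"type":"array"},"claw":{"type":"array"}},"required":["slide","roll","claw"]}

```bash
mkdir -p pics; cat > h.py <<'E'
import numpy as np, cv2
from bench import *
from scipy.spatial.transform import Rotation as R
def cloud(p):
    z=p["z_map"].astype(float);K=p["mtx"];T=p["world_from_camera"]
    v,u=np.mgrid[:480,:640]
    X=np.stack([(u-K[0,2])/K[0,0]*z,-(v-K[1,2])/K[1,1]*z,-z],-1)
    W=X@T[:3,:3].T+T[:3,3]; W[z==0]=np.nan
    return W
E
python3 - <<'E'
from h import *
s=read_state();print(s);print(grip_point_offset)
ims=[]
for n in("scene","top"):
    p=get_image(n);W=cloud(p);cv2.imwrite(f"pics/{n}1.png",p["img"][...,::-1])
    print(n,[k for k in p],p["world_from_camera"].round(3).tolist(),p["mtx"].tolist())
    for t in["slide_box","slide_box_center","rack","rack_floor","filed_box","follower_face","follower_grip","green_lid_jar","blue_screw_cap","marker_1"]:
        for f in(recognise,place_of):
            for d in f(p,t)[:2]:
                c,r=np.round(d["at"]).astype(int)
                print(t,f.__name__,round(d["conf"],2),c,r,W[min(r,479),min(c,639)].round(0))
E
```

```text
{'clock': 0.0, 'joints': array([ 1.58260652e+00,  3.85553436e-01,  6.61374141e-03, -5.18617247e-04,
       -1.19398760e+00, -2.58623132e-01]), 'joint_vel': array([-2.97264778e-05, -3.46877697e-04, -7.18886584e-04,  9.21131713e-04,
       -1.70041690e-03,  1.67132960e-03]), 'joint_efforts': array([-3.64905418e-04, -3.92283833e+01,  1.88392246e+01,  4.18583527e+00,
       -4.69696926e-03, -3.74851680e-06]), 'position': array([152.59542341, 605.86834781, 403.61540919]), 'ee_rot': array([ 9.92382707e-01, -1.23188348e-01, -9.51824859e-05,  1.08824593e-03]), 'contact_force': array([-0.16947181,  1.11335181, -0.84088366]), 'wrist_torque': array([-0.06243187, -0.01237881,  0.00952653]), 'grasp_force': 0.0, 'gripper_width': 85.2297918863128}
154.70000000000002
scene ['img', 'z_map', 'mtx', 'world_from_camera', 'shot'] [[0.854, 0.225, -0.469, -52.763], [-0.52, 0.373, -0.768, -994.527], [0.002, 0.9, 0.436, 614.164], [0.0, 0.0, 0.0, 1.0]] [[525.6232839853673, 0.0, 326.12318979211557], [0.0, 525.6232839853673, 239.16263060304686], [0.0, 0.0, 1.0]]
slide_box call 0.69 370 285 [ 545. -199.   24.]
s
[... 2284 characters left out ...]
54 [494. 289.  39.]
filed_box call 0.58 162 247 [511. 380.  64.]
follower_face call 0.76 252 246 [517. 151.   8.]
follower_face call 0.16 378 237 [ 540. -192.   24.]
follower_face call 0.95 238 246 [517. 189.  12.]
follower_face call 0.65 379 233 [ 551. -195.   25.]
follower_grip call 0.67 247 239 [536. 165.  12.]
follower_grip call 0.78 255 236 [544. 143.  12.]
green_lid_jar call 0.94 302 182 [681.  12.  75.]
green_lid_jar call 0.92 302 185 [673.  12.  73.]
blue_screw_cap call 0.67 464 281 [ 421. -426.    8.]
blue_screw_cap call 0.92 464 280 [ 424. -427.    3.]
marker_1 call 0.62 250 247 [515. 157.  10.]
marker_1 call 0.59 315 261 [476. -21.  19.]
marker_1 call 0.57 311 268 [457. -10.   2.]
```

```bash
python3 - <<'E'
import cv2,numpy as np
a=cv2.imread("pics/scene1.png")[150:400,200:450];b=cv2.imread("pics/top1.png")[150:310,120:500]
cv2.imwrite("pics/s1c.png",cv2.resize(a,None,fx=2.4,fy=2.4,interpolation=cv2.INTER_CUBIC))
cv2.imwrite("pics/t1c.png",cv2.resize(b,None,fx=2.1,fy=2.1,interpolation=cv2.INTER_CUBIC))
E
```

```text
(no output)
```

View pics/s1c.png

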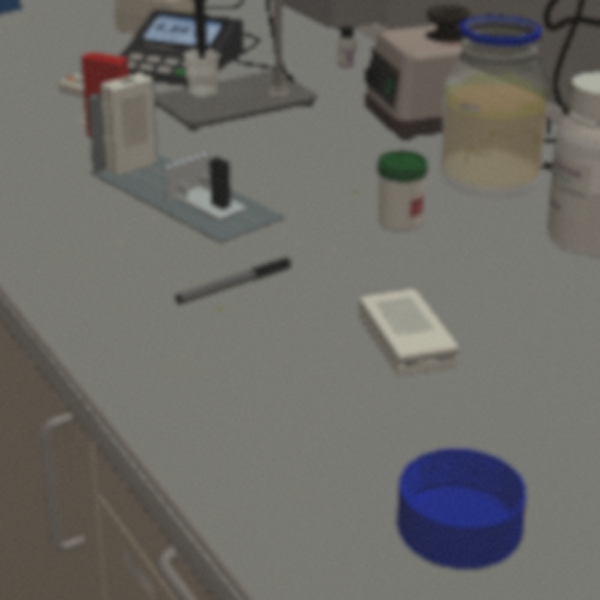

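View pics/t1c.png

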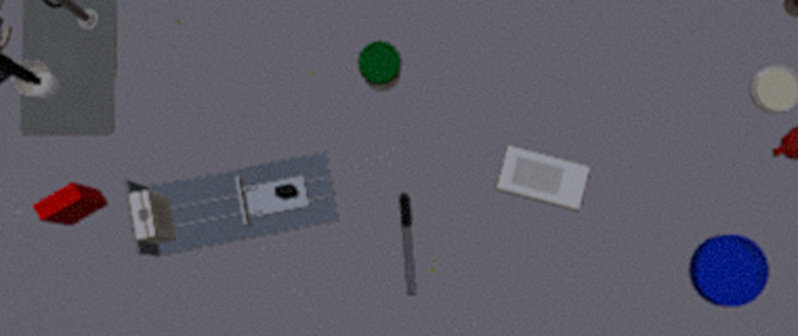

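The views agree. In the top crop, the white slide box is at about (543,178) and the rack runs left to right with the filed box at its left end. The red decoy stands behind it at (70,203), the follower grip is at (286,190), the pen lies between, and the jar is at (380,62). Next I fit exact poses from depth.

```bash
python3 - <<'E'
from h import *
s=read_state();print("toolR",R.from_quat(s["ee_rot"]).as_matrix().round(3).tolist())
def rect(n,m,W,k=2):
    P=W[m][:,:2].astype(np.float32);lo,hi=np.nanpercentile(P,[0.5,99.5],0)
    P=P[((P>=lo-3)&(P<=hi+3)).all(1)]
    print(n,len(P),[np.round(v,1) for v in cv2.minAreaRect(P)],"z",np.nanmedian(W[m][:,2]).round(1))
for n in("top",):
    p=get_image(n);W=cloud(p);x,y,z=W[...,0],W[...,1],W[...,2]
    b=cv2.blur(p["img"],(3,3)).astype(int)
    print("bench",np.nanmedian(z[(abs(x-600)<40)&(abs(y+100)<40)]))
    rect("box",(abs(x-543)<90)&(abs(y+197)<90)&(b.min(-1)>125),W)
    rect("boxz",(abs(x-543)<90)&(abs(y+197)<90)&(z>14),W)
    near=(abs(x-510)<110)&(abs(y-210)<140)
    print("cols rack,bench",b[236,270],b[248,228],b[270,280])
    rect("filedtop",near&(z>95)&(b.min(-1)>110)&(y<330),W)
    rect("foll",(abs(x-517)<60)&(abs(y-185)<40)&(z>28)&(z<60),W)
    rect("grip",(abs(x-530)<60)&(abs(y-140)<35)&(z>35)&(z<80),W)
    # base plate: project color mask on z=4
    K=p["mtx"];T=p["world_from_camera"];v,u=np.mgrid[:480,:640]
    d=np.stack([(u-K[0,2])/K[0,0],-(v-K[1,2])/K[1,1],-np.ones_like(u)],-1)@T[:3,:3].T
    Q=T[:3,3]+d*((4-T[2,3])/d[...,2])[...,None]
    m=near&(b[...,1]-b[...,0]>4)
    n_,l,st,_=cv2.connectedComponentsWithStats(m.astype(np.uint8));i=1+st[1:,4].argmax()
    rect("base",l==i,Q)
    cv2.imwrite("pics/m.png",np.hstack([cv2.resize(((l==i)*255).astype(np.uint8)[180:320,150:310],None,fx=2,fy=2)]))
    c=p["img"][180:320,160:300,::-1];cv2.imwrite("pics/rk.png",cv2.resize(c,None,fx=4,fy=4,interpolation=cv2.INTER_CUBIC))
p=get_image("top");W=cloud(p)
for t in["follower_face","follower_grip","rack_floor","filed_box"]:
    for h,q in[({"follower_face":30,"follower_grip":50,"rack_floor":4,"filed_box":4}[t],place_of(p,t)[0])]:
        c,r=q["at"];K=p["mtx"];T=p["world_from_camera"]
        dd=T[:3,:3]@[(c-K[0,2])/K[0,0],-(r-K[1,2])/K[1,1],-1]
        print(t,(T[:3,3]+dd*(h-T[2,3])/dd[2]).round(1),q)
E
```

```text
toolR [[0.97, -0.244, 0.0], [-0.244, -0.97, -0.0], [0.0, 0.0, -1.0]]
bench 0.42785388063020946
box 582 [array([ 550.4, -193.1]), array([106.8,  58.7]), np.float64(75.1)] z 24.7
boxz 875 [array([ 546.6, -194. ]), array([112.1,  58.6]), np.float64(75.0)] z 24.7
cols rack,bench [79 84 95] [75 81 92] [ 96  95 105]
filedtop 178 [array([494.4, 302.4]), array([54.1, 28.4]), np.float64(11.6)] z 113.9
foll 68 [array([517.3, 187.2]), array([60.7, 19.6]), np.float64(18.7)] z 45.4
grip 59 [array([527.3, 134.8]), array([13.6, 22.9]), np.float64(9.6)] z 65.9
base 1873 [array([516.9, 196.8]), array([ 89.4, 235. ]), np.float64(11.2)] z 4.0
follower_face [515.3 191.2  30. ] {'at': [236.1, 246.2], 'conf': 0.79}
follower_grip [540.1 140.2  50. ] {'at': [254.1, 236.3], 'conf': 0.95}
rack_floor [502.8 263.6   4. ] {'at': [211.3, 251.5], 'conf': 0.57}
filed_box [508.8 402.1   4. ] {'at': [161.0, 249.4], 'conf': 0.81}
```

View pics/rk.png

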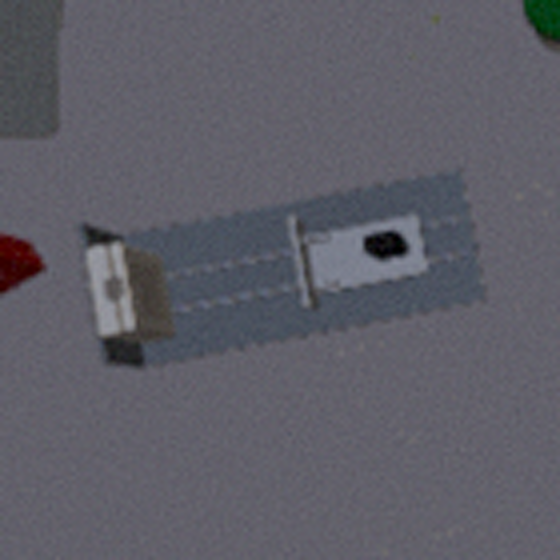

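```bash
cat > go.py <<'E'
# usage: go.py x y z yaw  -> slide/roll from measured pose (adds sag 1 mm unless told)
import sys; from h import *
s=read_state();M=R.from_quat(s["ee_rot"]).as_matrix();P=s["position"]
yaw=np.degrees(np.arctan2(M[1,0],M[0,0]))
t=np.array(sys.argv[1:4],float)
print("pos",P.round(1),"yaw",yaw.round(2),"tilt",M[2].round(4),"slide",(M.T@(t-P)/1000).round(4),"roll",round(-((float(sys.argv[4])-yaw+180)%360-180),2),"F",s["contact_force"].round(1),"w",round(s["gripper_width"],1),"g",round(s["grasp_force"],1))
E
```

Request:
carry_out --pt "0.578 0.637 0" --pt "0.578 0.637 0" --pt "0.578 0.637 0" --pt "0.578 0.637 0" --pt "0.578 0.637 0" --pt "0.578 0.637 0" --pt "0.578 0.637 0" --pt "0.578 0.637 0" --roll '[91,91,91,91,91,91,91,91]' --claw '[0.07,0.07,0.07,0.07,0.07,0.07,0.07,0.07]'

```text
clock: 3.4
position: [388.4, 163.0, 405.3]
ee_rot: [-0.64, 0.768, -0.0, 0.001]
contact_force: [0.7, 1.3, 0.3]
gripper_width: 69.7
grasp_force: 0.0
```

```bash
python3 go.py 557.5 -153.4 300 -105
```

```text
pos [388.4 163.  405.3] yaw -100.39 tilt [-0.0013 -0.0011 -1.    ] slide [ 0.2808 -0.2232  0.1052] roll 4.61 F [0.7 1.3 0.3] w 69.7 g 0.0
```

Request:
carry_out --pt "0.281 -0.223 0.1" --pt "0.281 -0.223 0.1" --pt "0.281 -0.223 0.1" --pt "0.281 -0.223 0.1" --pt "0.281 -0.223 0.1" --pt "0.281 -0.223 0.1" --pt "0.281 -0.223 0.1" --pt "0.281 -0.223 0.1" --roll '[4.6,4.6,4.6,4.6,4.6,4.6,4.6,4.6]' --claw '[0.07,0.07,0.07,0.07,0.07,0.07,0.07,0.07]'

```text
clock: 4.4
position: [558.2, -150.9, 304.5]
ee_rot: [-0.611, 0.792, 0.0, -0.0]
contact_force: [-0.7, -0.5, 0.4]
gripper_width: 70.3
grasp_force: 0.0
```

```bash
python3 go.py 557.5 -153.4 180 -105
```

```text
pos [ 558.2 -150.9  304.5] yaw -104.72 tilt [ 1.e-04  6.e-04 -1.e+00] slide [ 0.0026 -0.      0.1245] roll 0.28 F [-0.7 -0.5  0.4] w 70.3 g 0.0
```

Request:
carry_out --pt "0 0 0.06" --pt "0 0 0.11" --pt "0 0 0.125" --pt "0 0 0.125" --pt "0 0 0.125" --roll '[0,0,0,0,0]' --claw '[0.07,0.07,0.07,0.07,0.07]'

```text
clock: 5.03
position: [559.4, -150.4, 182.1]
ee_rot: [-0.611, 0.791, -0.002, 0.002]
contact_force: [0.3, -0.3, 0.4]
gripper_width: 70.0
grasp_force: 0.0
```

```bash
python3 go.py 557.5 -153.4 174 -105; python3 - <<'E'
from h import *
p=get_image("scene");cv2.imwrite("pics/a.png",cv2.resize(p["img"][180:350,280:460,::-1],None,fx=3,fy=3,interpolation=cv2.INTER_CUBIC))
E
```

```text
pos [ 559.4 -150.4  182.1] yaw -104.61 tilt [-8.0e-04 -4.5e-03 -1.0e+00] slide [0.0034 0.0011 0.0081] roll 0.39 F [ 0.3 -0.3  0.4] w 70.0 g 0.0
```

View pics/a.png

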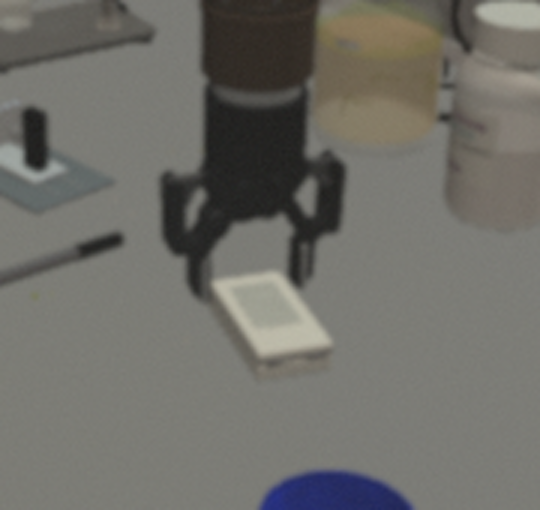

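The fingers (around (198,280) and (303,265)) straddle the near end of the box, as intended. I'll go down a little and close.

Request:
carry_out --pt "0.003 0.001 0.005" --pt "0.003 0.001 0.008" --pt "0.003 0.001 0.01" --pt "0.003 0.001 0.01" --pt "0.003 0.001 0.01" --pt "0.003 0.001 0.01" --pt "0.003 0.001 0.01" --roll '[0.4,0.4,0.4,0.4,0.4,0.4,0.4]' --claw '[0.07,0.07,0.062,0.06,0.056,0.056,0.056]'

```text
clock: 5.95
position: [557.0, -153.5, 170.1]
ee_rot: [-0.608, 0.794, -0.0, 0.0]
contact_force: [0.7, 0.2, 3.3]
gripper_width: 56.7
grasp_force: 59.0
```

Request:
carry_out --pt "0 0 -0.01" --pt "0 0 -0.02" --pt "0 0 -0.03" --pt "0 0 -0.04" --pt "0 0 -0.05" --pt "0 0 -0.05" --roll '[0,0,0,0,0,0]' --claw '[0.056,0.056,0.056,0.056,0.056,0.056]'

```text
clock: 6.7
position: [556.9, -153.4, 220.9]
ee_rot: [-0.608, 0.794, -0.001, 0.001]
contact_force: [0.7, -0.1, -2.1]
gripper_width: 57.2
grasp_force: 58.7
```

```bash
cat > look.py <<'E'
import sys; from h import *
f,a,b,c,d=sys.argv[1],*map(int,sys.argv[2:6])
p=get_image("scene");cv2.imwrite(f"pics/{f}.png",cv2.resize(p["img"][a:b,c:d,::-1],None,fx=3,fy=3,interpolation=cv2.INTER_CUBIC))
E
python3 look.py b 180 350 280 460
```

```text
(no output)
```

View pics/b.png

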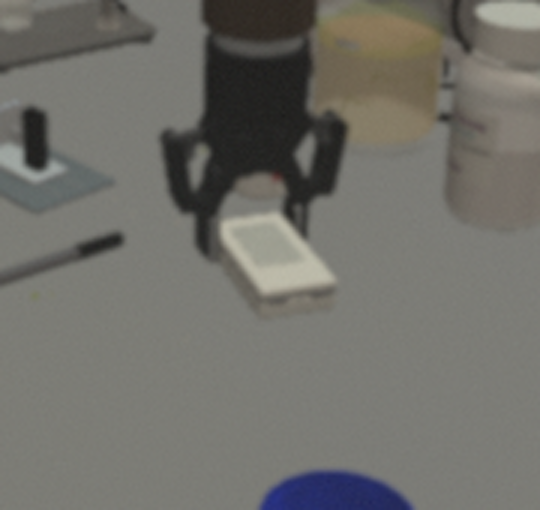

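The box came up flat, so the pads hold its torque. I'll lower it almost to the bench and see how the grip force changes as I ease the opening.

Request:
carry_out --pt "0 0 0.02" --pt "0 0 0.035" --pt "0 0 0.042" --pt "0 0 0.042" --roll '[0,0,0,0]' --claw '[0.056,0.056,0.0565,0.0568]'

```text
clock: 7.25
position: [556.5, -153.5, 177.0]
ee_rot: [-0.608, 0.794, 0.0, -0.001]
contact_force: [-0.9, 0.4, -1.6]
gripper_width: 57.1
grasp_force: 58.7
```

Request:
carry_out --pt "0 0 0" --roll '[0]' --claw '[0.0572]'

```text
clock: 7.38
position: [556.9, -153.5, 178.1]
ee_rot: [-0.608, 0.794, -0.0, 0.0]
contact_force: [0.2, -0.4, -1.3]
gripper_width: 57.1
grasp_force: 41.9
```

Request:
carry_out --pt "0 0 0" --roll '[0]' --claw '[0.0575]'

```text
clock: 7.5
position: [556.9, -153.5, 178.3]
ee_rot: [-0.608, 0.794, -0.0, 0.0]
contact_force: [-0.2, -0.3, -1.9]
gripper_width: 57.7
grasp_force: 28.4
```

Request:
carry_out --pt "0 0 0" --roll '[0]' --claw '[0.0577]'

```text
clock: 7.62
position: [556.7, -153.5, 178.2]
ee_rot: [-0.608, 0.794, -0.0, 0.0]
contact_force: [-1.0, -0.4, -2.0]
gripper_width: 57.7
grasp_force: 20.1
```

Grip force falls smoothly as the opening is eased, at about 43 N/mm, so I can turn the grip into a light pivot.

Request:
carry_out --pt "0 0 0" --pt "0 0 -0.005" --pt "0 0 -0.01" --pt "0 0 -0.015" --roll '[0,0,0,0]' --claw '[0.0579,0.0579,0.0579,0.0579]'

```text
clock: 8.12
position: [556.7, -153.4, 193.3]
ee_rot: [-0.608, 0.794, -0.0, 0.0]
contact_force: [-0.3, 0.7, -1.1]
gripper_width: 57.7
grasp_force: 12.5
```

```bash
cat > ang.py <<'E'
# box top-surface heights along its long axis, scene camera
from h import *
s=read_state();P=s["position"];p=get_image("scene");W=cloud(p)
M=R.from_quat(s["ee_rot"]).as_matrix();D=(W-P)@M   # tool frame
b=p["img"].min(-1)
m=(abs(D[...,1])<22)&(abs(D[...,0])<130)&(W[...,2]>6)&(W[...,2]<140)&(b>95)
t=D[m][:,0]
for a in range(-30,125,10):
    k=(t>=a)&(t<a+10)
    if k.sum()>3: print(a+5,k.sum(),"z",np.percentile(W[m][k][:,2],[10,50,90]).round(1))
E
python3 ang.py
```

```text
-15 13 z [45.  46.1 47.2]
-5 41 z [45.6 47.2 47.8]
5 46 z [45.6 47.  48.1]
15 41 z [45.1 46.7 48.2]
25 45 z [45.7 46.7 48.2]
35 46 z [45.6 46.7 48. ]
45 42 z [45.1 46.9 48.2]
55 54 z [45.1 46.6 48. ]
65 48 z [44.9 46.2 48.1]
75 51 z [44.7 46.3 48. ]
85 58 z [44.6 46.1 47.6]
95 164 z [25.5 34.7 45.8]
```

Request:
carry_out --pt "0 0 0.01" --pt "0 0 0.01" --pt "0 0 0.01" --roll '[0,0,0]' --claw '[0.0579,0.058,0.058]'

```text
clock: 8.55
position: [556.6, -153.4, 182.2]
ee_rot: [-0.608, 0.794, 0.0, -0.0]
contact_force: [0.7, 0.0, -1.2]
gripper_width: 57.8
grasp_force: 9.0
```

```bash
python3 ang.py
```

```text
-15 15 z [34.  35.5 36.4]
-5 40 z [34.3 35.6 36.7]
5 40 z [34.3 35.6 36.8]
15 43 z [34.6 36.1 37.5]
25 47 z [34.2 35.6 37. ]
35 45 z [34.5 35.8 37.4]
45 48 z [34.  35.4 36.9]
55 46 z [34.1 35.2 37. ]
65 44 z [34.7 35.7 37.3]
75 59 z [33.9 34.9 36.8]
85 57 z [33.7 35.1 37. ]
95 159 z [14.9 24.3 34.5]
```

Request:
carry_out --pt "0 0 0" --pt "0 0 0" --roll '[0,0]' --claw '[0.0581,0.0581]'

```text
clock: 8.85
position: [556.7, -153.5, 183.0]
ee_rot: [-0.608, 0.794, -0.0, 0.0]
contact_force: [0.2, -0.4, -1.2]
gripper_width: 58.1
grasp_force: 0.1
```

```bash
python3 ang.py
```

```text
-15 27 z [21.7 22.9 23.8]
-5 38 z [22.  23.2 24.6]
5 45 z [22.4 23.5 25.3]
15 42 z [22.7 23.7 24.8]
25 44 z [22.1 23.5 25.5]
35 50 z [21.8 23.6 25. ]
45 51 z [21.2 23.1 24.5]
55 43 z [22.1 23.3 24.5]
65 49 z [21.9 23.2 24.8]
75 49 z [21.9 23.  24.2]
85 82 z [12.5 22.  24.9]
95 85 z [ 7.7 13.2 23.1]
```

Request:
carry_out --pt "-0.004 0 0" --pt "-0.007 0 0.006" --pt "-0.007 0 0.012" --pt "-0.007 0 0.012" --pt "-0.007 0 0.012" --roll '[0,0,0,0,0]' --claw '[0.06,0.06,0.06,0.058,0.058]'

```text
clock: 9.52
position: [558.3, -146.7, 170.4]
ee_rot: [-0.608, 0.794, 0.0, -0.0]
contact_force: [-1.2, 0.9, -1.0]
gripper_width: 58.0
grasp_force: 0.4
```

Request:
carry_out --pt "0 0 0" --pt "0 0 -0.006" --pt "0 0 -0.006" --roll '[0,0,0]' --claw '[0.05805,0.05805,0.05805]'

```text
clock: 9.9
position: [558.7, -146.8, 177.5]
ee_rot: [-0.608, 0.794, -0.0, 0.001]
contact_force: [-0.3, 0.1, 1.3]
gripper_width: 57.9
grasp_force: 0.9
```

```bash
python3 ang.py
```

```text
-5 32 z [21.9 22.6 24.1]
5 42 z [22.1 23.5 24.8]
15 49 z [21.9 23.5 24.7]
25 43 z [22.1 23.3 24.6]
35 42 z [21.6 23.5 25.3]
45 47 z [22.  23.5 25.3]
55 50 z [22.3 23.1 24.4]
65 46 z [22.3 23.6 24.9]
75 50 z [21.8 23.5 24.6]
85 52 z [21.4 23.4 24.6]
95 134 z [ 8.  19.2 24.2]
105 15 z [ 8.2 14.7 22.7]
```

Request:
carry_out --pt "0 0 0.006" --pt "0 0 0.006" --pt "0 0 0.006" --roll '[0,0,0]' --claw '[0.0579,0.0579,0.0579]'

```text
clock: 10.32
position: [558.8, -146.7, 171.1]
ee_rot: [-0.608, 0.794, -0.0, 0.0]
contact_force: [0.4, -0.1, 2.8]
gripper_width: 57.8
grasp_force: 4.2
```

Request:
carry_out --pt "0 0 -0.004" --pt "0 0 -0.008" --pt "0 0 -0.008" --roll '[0,0,0]' --claw '[0.0579,0.0579,0.0579]'

```text
clock: 10.7
position: [558.4, -146.7, 178.9]
ee_rot: [-0.608, 0.794, -0.0, 0.0]
contact_force: [-0.8, -0.3, -1.0]
gripper_width: 57.9
grasp_force: 3.1
```

```bash
python3 ang.py
```

```text
-5 43 z [28.7 30.9 32. ]
5 44 z [28.7 30.4 32.2]
15 51 z [28.  29.7 31.2]
25 42 z [28.1 28.8 30.1]
35 53 z [27.  28.6 29.8]
45 54 z [26.2 27.6 29.5]
55 52 z [25.5 26.7 28.4]
65 53 z [24.  26.1 27.6]
75 54 z [23.6 25.1 26.7]
85 62 z [22.5 24.3 25.6]
95 137 z [ 8.6 19.7 24.1]
105 7 z [ 9.7 15.5 19.6]
```

The box now pivots in the pads with its far end on the bench, so I'll follow the arc up.

Request:
carry_out --pt "0.001 0 -0.005" --pt "0.002 0 -0.01" --pt "0.004 0 -0.015" --pt "0.006 0 -0.02" --pt "0.009 0 -0.025" --pt "0.011 0 -0.03" --pt "0.0145 0 -0.035" --pt "0.018 0 -0.04" --roll '[0,0,0,0,0,0,0,0]' --claw '[0.0579,0.0579,0.0579,0.0579,0.0579,0.0579,0.0579,0.0579]'

```text
clock: 11.75
position: [553.7, -164.3, 219.1]
ee_rot: [-0.608, 0.794, -0.0, 0.0]
contact_force: [-0.7, -1.1, -1.5]
gripper_width: 58.1
grasp_force: 2.9
```

```bash
python3 ang.py
```

```text
-5 40 z [69.1 71.5 72.8]
5 87 z [64.5 67.6 70.7]
15 82 z [58.8 61.8 64.5]
25 88 z [53.4 56.4 59.7]
35 90 z [47.5 50.7 54. ]
45 88 z [42.4 45.6 48.2]
55 96 z [36.  39.7 42.6]
65 92 z [30.7 33.6 37.5]
75 95 z [25.4 28.9 31.7]
85 108 z [18.1 22.4 25.9]
```

Request:
carry_out --pt "0.005 0 -0.0063" --pt "0.01 0 -0.012" --pt "0.0165 0 -0.018" --pt "0.024 0 -0.0235" --pt "0.0315 0 -0.0283" --pt "0.039 0 -0.0325" --pt "0.0475 0 -0.0358" --pt "0.056 0 -0.0385" --roll '[0,0,0,0,0,0,0,0]' --claw '[0.0579,0.0579,0.0579,0.0579,0.0579,0.0579,0.0579,0.0579]'

```text
clock: 12.8
position: [539.0, -218.7, 257.3]
ee_rot: [-0.608, 0.794, 0.0, -0.0]
contact_force: [-0.3, 0.4, -1.3]
gripper_width: 57.9
grasp_force: 2.8
```

```bash
python3 ang.py
```

```text
-5 20 z [106.7 108.4 109.7]
5 193 z [ 92.4 101.1 108.1]
15 191 z [74.6 83.7 91.4]
25 203 z [56.5 65.6 74.5]
35 206 z [37.4 46.4 55. ]
45 208 z [17.3 27.2 36.2]
55 46 z [15.  18.5 22.6]
```

Request:
carry_out --pt "0.007 0 -0.0025" --pt "0.014 0 -0.0045" --pt "0.021 0 -0.006" --pt "0.028 0 -0.007" --pt "0.034 0 -0.0075" --pt "0.04 0 -0.0075" --pt "0.045 0 -0.0075" --pt "0.045 0 -0.0075" --roll '[0,0,0,0,0,0,0,0]' --claw '[0.0579,0.0579,0.0579,0.0579,0.0579,0.0579,0.0579,0.0579]'

```text
clock: 13.85
position: [527.4, -261.9, 264.6]
ee_rot: [-0.608, 0.794, 0.0, -0.0]
contact_force: [-0.3, 0.8, -1.3]
gripper_width: 58.2
grasp_force: 2.8
```

```bash
cat > ang2.py <<'E'
# fit planes of the broad face in tool frame: lean of a hanging box; z extent
from h import *
s=read_state();P=s["position"];M=R.from_quat(s["ee_rot"]).as_matrix()
for n in("scene",):
    p=get_image(n);W=cloud(p);D=(W-P)@M;b=p["img"].min(-1)
    m=(abs(D[...,1])<24)&(abs(D[...,0])<45)&(W[...,2]>3)&(W[...,2]<145)&(b>85)
    Q=D[m];z=W[m][:,2]
    print(n,"z range",np.percentile(z,[1,99]).round(1))
    for a in range(5,125,10):
        k=(z>=a)&(z<a+10)
        if k.sum()>3: print(a+5,k.sum(),"x",np.percentile(Q[k][:,0],[10,50,90]).round(1))
    k=(z>20)&(z<85)&(Q[:,0]>0);A=np.c_[z[k],Q[k][:,1],np.ones(k.sum())];w=np.ones(k.sum(),bool)
    for _ in range(4):
        c=np.linalg.lstsq(A[w],Q[k][w,0],rcond=None)[0];e=A@c-Q[k][:,0];w=abs(e)<3
    print("lean deg",np.degrees(np.arctan(c[0])).round(2),"yaw err deg",np.degrees(np.arctan(c[1])).round(2),"x at mid",(c[0]*55+c[2]).round(1))
E
python3 ang2.py
```

```text
scene z range [ 23.3 116.4]
10 4 x [40.9 42.5 42.7]
20 13 x [43.8 44.3 44.6]
30 97 x [39.8 42.7 44.7]
40 122 x [35.1 38.7 41.5]
50 125 x [30.6 33.9 36.7]
60 127 x [26.1 29.  32. ]
70 127 x [21.1 24.1 27.2]
80 129 x [16.2 19.5 22.2]
90 120 x [11.7 14.5 17.2]
100 126 x [ 6.3 10.  13.4]
110 137 x [1.1 4.3 7.9]
120 40 x [-2.7  0.5  3.6]
lean deg -25.11 yaw err deg -0.01 x at mid 31.3
```

```bash
sed -i 's/<45)&(W/<75)\&(W/' ang2.py; python3 ang2.py
```

```text
scene z range [ 19.5 117. ]
10 4 x [40.1 40.9 41.6]
20 69 x [43.8 46.2 48.8]
30 123 x [40.2 43.4 46.1]
40 123 x [35.2 38.1 41.7]
50 127 x [31.2 33.9 37.1]
60 125 x [26.3 29.  32.2]
70 126 x [21.1 24.3 27.6]
80 125 x [15.6 19.6 22.4]
90 124 x [11.9 14.9 17.9]
100 124 x [ 6.8  9.7 13.3]
110 132 x [0.8 4.8 8.1]
120 48 x [-2.   1.4  4.6]
lean deg -25.18 yaw err deg 0.31 x at mid 31.4
```

Request:
carry_out --pt "0 0 0.004" --pt "0 0 0.008" --pt "0 0 0.009" --pt "0 0 0.009" --roll '[0,0,0,0]' --claw '[0.0579,0.0579,0.0579,0.05795]'

```text
clock: 14.45
position: [527.5, -261.5, 255.6]
ee_rot: [-0.608, 0.794, 0.0, -0.0]
contact_force: [-0.6, -0.2, -1.0]
gripper_width: 58.2
grasp_force: 2.0
```

Request:
carry_out --pt "0 0 0" --pt "0.004 0 -0.001" --pt "0.008 0 -0.002" --pt "0.012 0 -0.0025" --pt "0.012 0 -0.0025" --roll '[0,0,0,0,0]' --claw '[0.058,0.058,0.058,0.058,0.058]'

```text
clock: 15.08
position: [524.3, -273.6, 258.5]
ee_rot: [-0.608, 0.794, -0.0, 0.0]
contact_force: [0.2, -0.2, 1.3]
gripper_width: 58.0
grasp_force: 0.9
```

```bash
python3 ang2.py
```

```text
scene z range [  9.1 110. ]
10 86 x [32.9 35.  37.3]
20 114 x [29.8 32.2 34.7]
30 109 x [27.  29.1 31.6]
40 121 x [23.5 26.2 28.8]
50 111 x [19.9 22.5 25.3]
60 115 x [17.  19.2 21.8]
70 123 x [13.6 15.9 18.3]
80 112 x [10.  13.1 15.4]
90 121 x [ 6.9  9.5 12.6]
100 124 x [2.7 5.8 8.3]
110 115 x [-8.6  1.3  4.5]
lean deg -18.25 yaw err deg -0.68 x at mid 21.0
```

Request:
carry_out --pt "0.004 0 -0.001" --pt "0.008 0 -0.001" --pt "0.012 0 -0.0015" --pt "0.016 0 -0.0015" --pt "0.016 0 -0.0015" --roll '[0,0,0,0,0]' --claw '[0.058,0.058,0.058,0.058,0.058]'

```text
clock: 15.75
position: [520.1, -289.0, 259.7]
ee_rot: [-0.608, 0.794, -0.0, -0.0]
contact_force: [0.6, 0.5, 0.3]
gripper_width: 58.1
grasp_force: 0.2
```

```bash
python3 ang2.py
```

```text
scene z range [  5.  111.3]
10 100 x [18.5 20.4 22.1]
20 100 x [16.7 18.7 20.9]
30 104 x [14.7 17.1 19.3]
40 100 x [13.7 15.5 18.2]
50 114 x [11.7 14.  16.5]
60 104 x [10.3 12.5 13.7]
70 107 x [ 8.6 10.9 12.8]
80 104 x [ 6.9  9.2 11.2]
90 117 x [ 5.9  7.6 10.1]
100 104 x [3.8 5.9 8. ]
110 163 x [-12.6   1.4   5.9]
lean deg -8.9 yaw err deg -0.31 x at mid 13.2
```

Request:
carry_out --pt "0.003 0 0" --pt "0.006 0 0" --pt "0.009 0 0" --pt "0.012 0 0" --pt "0.014 0 0" --pt "0.014 0 0" --roll '[0,0,0,0,0,0]' --claw '[0.058,0.058,0.058,0.058,0.058,0.058]'

```text
clock: 16.55
position: [516.5, -302.3, 259.7]
ee_rot: [-0.608, 0.794, -0.0, 0.0]
contact_force: [0.4, 0.7, 0.3]
gripper_width: 58.6
grasp_force: 0.2
```

```bash
python3 ang2.py
```

```text
scene z range [  5.2 111.3]
10 92 x [ 7.3  9.  10.7]
20 83 x [ 7.2  9.1 11.2]
30 97 x [ 7.7  9.7 11.8]
40 88 x [ 8.7 10.8 12.4]
50 94 x [ 9.3 10.7 12.2]
60 94 x [ 9.7 11.4 13.4]
70 104 x [ 9.7 11.8 13.9]
80 95 x [10.7 12.3 14.3]
90 94 x [10.8 12.8 14.5]
100 100 x [11.3 13.3 15. ]
110 186 x [-4.6  7.2 13.9]
lean deg 2.84 yaw err deg 0.03 x at mid 11.1
```

It is 2.8° past vertical. Opening a little will let it stand flat on its end, and then I take a firm grip lower down.

Request:
carry_out --pt "-0.002 0 0" --pt "-0.002 0 0" --pt "-0.001 0 0.01" --pt "-0.001 0 0.022" --pt "-0.001 0 0.022" --roll '[0,0,0,0,0]' --claw '[0.058,0.061,0.062,0.062,0.062]'

```text
clock: 17.23
position: [516.2, -301.0, 235.9]
ee_rot: [-0.608, 0.794, 0.002, -0.001]
contact_force: [-0.5, -0.1, 0.2]
gripper_width: 62.3
grasp_force: 0.0
```

```bash
python3 ang2.py
```

```text
scene z range [  4.2 129.3]
10 96 x [ 7.6  9.8 11.3]
20 89 x [ 7.7  9.6 11.7]
30 89 x [ 7.6 10.  11.8]
40 94 x [ 8.  10.4 12.4]
50 99 x [ 8.4 10.3 12.1]
60 95 x [ 8.8 10.6 12.3]
70 93 x [ 9.  10.8 12.3]
80 97 x [ 9.  10.9 12.7]
90 106 x [ 9.4 11.1 13.3]
100 102 x [ 9.1 10.9 12.8]
110 183 x [-7.3  4.2 11.6]
lean deg 1.17 yaw err deg 0.1 x at mid 10.5
```

Request:
carry_out --pt "0 0 0" --pt "0 0 0" --pt "0 0 0" --pt "0 0 -0.003" --pt "0 0 -0.05" --pt "0 0 -0.1" --pt "0 0 -0.13" --pt "0 0 -0.13" --roll '[0,0,0,0,0,0,0,0]' --claw '[0.058,0.056,0.056,0.056,0.056,0.056,0.056,0.056]'

```text
clock: 18.27
position: [517.1, -301.3, 370.8]
ee_rot: [-0.608, 0.794, -0.003, 0.002]
contact_force: [0.3, -0.4, -1.5]
gripper_width: 57.3
grasp_force: 64.6
```

```bash
python3 go.py 502.5 262 368 -78.8
```

```text
pos [ 517.1 -301.3  370.8] yaw -105.07 tilt [ 4.0e-04 -6.6e-03 -1.0e+00] slide [-0.5401  0.1606  0.0016] roll -26.27 F [ 0.3 -0.4 -1.5] w 57.3 g 64.6
```

Request:
carry_out --pt "-0.03 0.009 0" --pt "-0.085 0.025 0" --pt "-0.14 0.042 0" --pt "-0.195 0.058 0" --pt "-0.25 0.074 0" --pt "-0.305 0.091 0" --pt "-0.36 0.107 0" --pt "-0.415 0.123 0" --roll '[-2,-5,-9,-12,-15,-18,-21,-24]' --claw '[0.056,0.056,0.056,0.056,0.056,0.056,0.056,0.056]'

```text
clock: 19.27
position: [505.2, 133.2, 366.1]
ee_rot: [0.76, -0.649, -0.001, 0.001]
contact_force: [1.0, 0.4, -2.2]
gripper_width: 57.5
grasp_force: 64.6
```

```bash
python3 go.py 502.5 262 368 -78.8
```

```text
pos [505.2 133.2 366.1] yaw -80.99 tilt [ 7.0e-04  2.9e-03 -1.0e+00] slide [-0.1276 -0.0175 -0.002 ] roll -2.19 F [ 1.   0.4 -2.2] w 57.5 g 64.6
```

Request:
carry_out --pt "-0.05 -0.006 0" --pt "-0.09 -0.012 0" --pt "-0.115 -0.016 0" --pt "-0.1276 -0.0175 0" --pt "-0.1276 -0.0175 0" --pt "-0.1276 -0.0175 0" --roll '[-2.2,-2.2,-2.2,-2.2,-2.2,-2.2]' --claw '[0.056,0.056,0.056,0.056,0.056,0.056]'

```text
clock: 20.02
position: [503.6, 259.2, 367.6]
ee_rot: [0.772, -0.636, -0.0, 0.0]
contact_force: [-0.6, -1.6, -1.6]
gripper_width: 57.6
grasp_force: 64.6
```

```bash
python3 go.py 502.5 262 300 -78.8; python3 - <<'E'
from h import *
p=get_image("scene");W=cloud(p);u=np.array([-.194,.981]);l=np.array([-.981,-.194])
d=W[...,:2]-np.array([513.8,204.6]);X=d@u;Y=d@l;z=W[...,2];b=p["img"].min(-1)
for n,m in(("held -x face",(abs(X-60)<25)&(abs(Y)<24)&(z>130)&(z<215)&(b>85)),("filed -x face",(abs(X-90)<20)&(abs(Y)<24)&(z>15)&(z<100)&(b>85)),("foll",(abs(X+12)<12)&(abs(Y)<25)&(z>25)&(z<46))):
    A=np.c_[Y[m],z[m]-60,np.ones(m.sum())];c=np.linalg.lstsq(A,X[m],rcond=None)[0]
    print(n,m.sum(),"x",np.median(X[m]).round(1),"yaw/lean",np.degrees(np.arctan(c[:2])).round(2))
for n,m in(("held",(abs(X-60)<16)&(abs(Y)<45)&(z>130)&(z<215)&(b>85)),("filed",(abs(X-90)<16)&(abs(Y)<45)&(z>50)&(z<100)&(b>85))):
    print(n,"Y",np.percentile(Y[m],[2,98]).round(1),"z",np.percentile(z[m],[.5,99.5]).round(1))
cv2.imwrite("pics/c.png",cv2.resize(p["img"][120:270,200:360,::-1],None,fx=3.5,fy=3.5,interpolation=cv2.INTER_CUBIC))
E
```

```text
pos [503.6 259.2 367.6] yaw -78.96 tilt [ 4.e-04  7.e-04 -1.e+00] slide [-0.003   0.0005  0.0676] roll -0.16 F [-0.6 -1.6 -1.6] w 57.6 g 64.6
held -x face 449 x 45.4 yaw/lean [ 0.64 -0.56]
filed -x face 394 x 86.8 yaw/lean [0.56 0.22]
foll 114 x -12.9 yaw/lean [0.64 4.93]
held Y [-28.1  29.5] z [130.9 214.4]
filed Y [-28.2  28.8] z [50.1 99.5]
```

View pics/c.png

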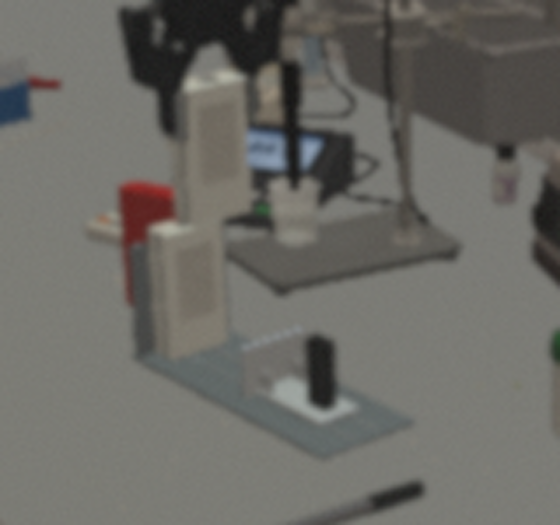

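The held box at (215,150) is parallel to the filed one and level with it sideways. Both yaws are about 0.6°, and the gap will be 17 mm. Going down.

Request:
carry_out --pt "-0.001 0 0.02" --pt "-0.002 0 0.045" --pt "-0.002 0 0.07" --pt "-0.002 0 0.095" --pt "-0.002 0 0.11" --pt "-0.002 0 0.118" --pt "-0.002 0 0.12" --pt "-0.002 0 0.12" --roll '[0,0,0,0,0,0,0,0]' --claw '[0.056,0.056,0.056,0.056,0.056,0.056,0.056,0.056]'

```text
clock: 21.08
position: [503.4, 262.4, 248.4]
ee_rot: [0.772, -0.635, 0.0, -0.001]
contact_force: [0.8, -0.0, -1.5]
gripper_width: 57.6
grasp_force: 64.6
```

Request:
carry_out --pt "0 0 0.001" --pt "0 0 0.002" --pt "0 0 0.003" --pt "0 0 0.003" --roll '[0,0,0,0]' --claw '[0.056,0.056,0.056,0.056]'

```text
clock: 21.58
position: [503.1, 262.3, 244.7]
ee_rot: [0.772, -0.635, -0.0, 0.0]
contact_force: [-0.3, -0.7, -1.8]
gripper_width: 57.6
grasp_force: 64.6
```

Request:
carry_out --pt "0 0 0.0005" --pt "0 0 0.001" --pt "0 0 0.0015" --pt "0 0 0.002" --pt "0 0 0.002" --roll '[0,0,0,0,0]' --claw '[0.056,0.056,0.056,0.056,0.056]'

```text
clock: 22.2
position: [503.2, 262.2, 242.7]
ee_rot: [0.772, -0.635, -0.0, 0.0]
contact_force: [-0.4, -0.4, -2.3]
gripper_width: 57.3
grasp_force: 64.6
```

Request:
carry_out --pt "0 0 0.0005" --pt "0 0 0.001" --pt "0 0 0.001" --roll '[0,0,0]' --claw '[0.056,0.056,0.056]'

```text
clock: 22.58
position: [503.2, 262.3, 241.9]
ee_rot: [0.772, -0.635, 0.0, -0.0]
contact_force: [-0.4, -0.3, -0.0]
gripper_width: 57.6
grasp_force: 65.0
```

Request:
carry_out --pt "0 0 0.0005" --pt "0 0 0.0005" --pt "0 0 0.0005" --pt "0 0 0.0005" --pt "0 0 0.0005" --pt "0 0 0.0005" --roll '[0,0,0,0,0,0]' --claw '[0.0565,0.0574,0.0578,0.0582,0.06,0.062]'

```text
clock: 23.32
position: [503.3, 262.3, 240.9]
ee_rot: [0.772, -0.635, 0.0, 0.0]
contact_force: [-0.4, -0.4, 0.2]
gripper_width: 62.2
grasp_force: 0.0
```

```bash
cat > rk.py <<'E'
from h import *
p=get_image("scene");W=cloud(p);u=np.array([-.194,.981]);l=np.array([-.981,-.194])
d=W[...,:2]-np.array([513.8,204.6]);X=d@u;Y=d@l;z=W[...,2];b=p["img"].min(-1)
def fit(n,m):
    A=np.c_[Y[m],z[m]-60,np.ones(m.sum())];x=X[m];w=abs(x-np.median(x))<6
    for _ in range(3):
        c=np.linalg.lstsq(A[w],x[w],rcond=None)[0];w=abs(A@c-x)<3
    print(n,w.sum(),"x",c[2].round(1),"yaw/lean",np.degrees(np.arctan(c[:2])).round(2),"Y",np.percentile(Y[m][w],[2,98]).round(1))
fit("front box face",(X>25)&(X<80)&(abs(Y)<40)&(z>55)&(z<100)&(b>85))
m=(X>30)&(X<125)&(abs(Y)<20)&(z>104)&(z<122)&(b>85)
print("tops X",np.percentile(X[m],[1,99]).round(1) if m.any() else 0)
fit("foll",(abs(X)<80)&(abs(Y)<25)&(z>25)&(z<44)&(X<35)&(X>-40))
E
python3 rk.py
```

```text
front box face 211 x 48.1 yaw/lean [-0.36  1.27] Y [-28.2  27.9]
tops X [43.6 89. ]
foll 81 x -11.5 yaw/lean [0.6  3.02] Y [-23.6  23.9]
```

The box stands released, square, and clear of its neighbours. Now I retreat straight up and head for the follower grip.

Request:
carry_out --pt "0 0 -0.005" --pt "0 0 -0.03" --pt "0 0 -0.07" --pt "0 0 -0.085" --pt "0 0 -0.085" --roll '[0,0,0,0,0]' --claw '[0.066,0.068,0.068,0.068,0.068]'

```text
clock: 24.0
position: [503.2, 262.3, 327.2]
ee_rot: [0.772, -0.635, 0.0, -0.001]
contact_force: [0.3, 1.0, -0.9]
gripper_width: 67.7
grasp_force: 0.0
```

```bash
python3 go.py 527.3 134.8 240 -78.8; python3 rk.py
```

```text
pos [503.2 262.3 327.2] yaw -78.89 tilt [-0.0016 -0.002  -1.    ] slide [0.1299 0.001  0.087 ] roll -0.09 F [ 0.3  1.  -0.9] w 67.7 g 0.0
front box face 220 x 48.8 yaw/lean [ 0.48 -0.14] Y [-27.2  27.8]
tops X [ 44.8 108. ]
foll 74 x -12.5 yaw/lean [ 2.1  -0.46] Y [-24.3  22.3]
```

Request:
carry_out --pt "0.045 0 0" --pt "0.095 0 0" --pt "0.13 0.001 0" --pt "0.13 0.001 0.03" --pt "0.13 0.001 0.06" --pt "0.13 0.001 0.07" --pt "0.13 0.001 0.07" --roll '[0,0,0,0,0,0,0]' --claw '[0.06,0.05,0.045,0.045,0.045,0.045,0.045]'

```text
clock: 24.92
position: [527.1, 134.5, 255.1]
ee_rot: [0.772, -0.635, -0.0, 0.001]
contact_force: [0.1, 1.0, 0.7]
gripper_width: 45.0
grasp_force: 0.0
```

```bash
python3 go.py 527.3 134.8 203 -78.8; python3 look.py d 120 270 220 380
```

```text
pos [527.1 134.5 255.1] yaw -78.87 tilt [ 0.0011  0.0026 -1.    ] slide [-0.0003 -0.0004  0.0521] roll -0.07 F [0.1 1.  0.7] w 45.0 g 0.0
```

View pics/d.png

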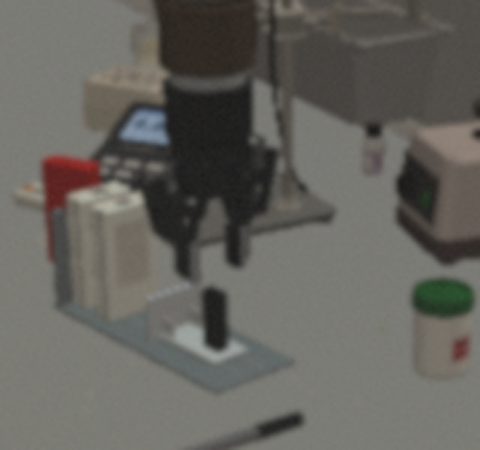

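The new box stands upright and parallel in front of the filed one, at (125,255), and the fingers are above the black grip at (213,315). I'll go down and pinch.

Request:
carry_out --pt "0 0 0.02" --pt "0 0 0.04" --pt "0 0 0.05" --pt "0 0 0.05" --pt "0 0 0.05" --pt "0 0 0.05" --pt "0 0 0.05" --pt "0 0 0.05" --roll '[0,0,0,0,0,0,0,0]' --claw '[0.045,0.045,0.035,0.025,0.018,0.012,0.01,0.01]'

```text
clock: 25.98
position: [529.0, 135.3, 207.6]
ee_rot: [0.772, -0.635, 0.001, -0.003]
contact_force: [5.1, 0.4, -2.1]
gripper_width: 13.4
grasp_force: 58.4
```

Request:
carry_out --pt "-0.004 -0.0018 0" --pt "-0.014 -0.0018 0" --pt "-0.024 -0.0018 0" --pt "-0.034 -0.0018 0" --pt "-0.044 -0.0018 0" --pt "-0.05 -0.0018 0" --pt "-0.053 -0.0018 0" --pt "-0.053 -0.0018 0" --roll '[0,0,0,0,0,0,0,0]' --claw '[0.01,0.01,0.01,0.01,0.01,0.01,0.01,0.01]'

```text
clock: 26.98
position: [519.2, 188.2, 207.5]
ee_rot: [0.773, -0.635, 0.0, -0.002]
contact_force: [0.9, 0.1, 5.3]
gripper_width: 13.6
grasp_force: 59.6
```

```bash
python3 go.py 513.0 208.5 206 -78.8;python3 rk.py
```

```text
pos [519.2 188.2 207.5] yaw -78.83 tilt [-0.0013 -0.0031 -1.    ] slide [-0.0211  0.0021  0.0015] roll -0.03 F [0.9 0.1 5.3] w 13.6 g 59.6
front box face 61 x 46.6 yaw/lean [6.66 0.97] Y [ 5.5 28.8]
tops X [ 46.  105.7]
foll 35 x -27.9 yaw/lean [ 4.68 -6.44] Y [-17.5  15.3]
```

Request:
carry_out --pt "-0.0015 0 0" --pt "-0.003 0 0" --pt "-0.0045 0 0" --pt "-0.006 0 0" --pt "-0.0075 0 0" --pt "-0.009 0 0" --pt "-0.0105 0 0" --pt "-0.012 0 0" --roll '[0,0,0,0,0,0,0,0]' --claw '[0.01,0.01,0.01,0.01,0.01,0.01,0.01,0.01]'

```text
clock: 28.02
position: [517.0, 199.3, 207.5]
ee_rot: [0.773, -0.635, 0.001, -0.001]
contact_force: [3.6, -3.6, 5.2]
gripper_width: 13.2
grasp_force: 59.6
```

Request:
carry_out --pt "-0.0012 0 0" --pt "-0.0024 0 0" --pt "-0.0036 0 0" --pt "-0.0048 0 0" --pt "-0.006 0 0" --pt "-0.006 0 0" --roll '[0,0,0,0,0,0]' --claw '[0.01,0.01,0.01,0.01,0.01,0.01]'

```text
clock: 28.78
position: [515.8, 205.3, 207.5]
ee_rot: [0.773, -0.635, 0.001, -0.001]
contact_force: [2.8, -1.4, 5.5]
gripper_width: 13.0
grasp_force: 59.6
```

```bash
python3 go.py 513.0 208.5 206 -78.8;python3 rk.py
```

```text
pos [515.8 205.3 207.5] yaw -78.84 tilt [-7.0e-04 -2.8e-03 -1.0e+00] slide [-0.0037  0.0021  0.0015] roll -0.04 F [ 2.8 -1.4  5.5] w 13.0 g 59.6
front box face 55 x 60.3 yaw/lean [5.74 4.74] Y [ 4.7 27.7]
tops X [ 59.1 109.2]
foll 38 x -9.9 yaw/lean [ 7.3  -0.79] Y [-16.6  13.7]
```

Request:
carry_out --pt "-0.0006 0 0" --pt "-0.0012 0 0" --pt "-0.0018 0 0" --pt "-0.0024 0 0" --pt "-0.0024 0 0" --roll '[0,0,0,0,0]' --claw '[0.01,0.01,0.01,0.01,0.01]'

```text
clock: 29.45
position: [515.5, 207.0, 207.5]
ee_rot: [0.772, -0.635, 0.001, -0.001]
contact_force: [4.4, -4.7, 5.7]
gripper_width: 12.8
grasp_force: 59.7
```

Request:
carry_out --pt "-0.0005 0 0" --pt "-0.001 0 0" --pt "-0.001 0 0" --roll '[0,0,0]' --claw '[0.01,0.01,0.01]'

```text
clock: 29.82
position: [515.5, 207.2, 207.5]
ee_rot: [0.772, -0.635, 0.001, -0.0]
contact_force: [6.4, -8.8, 5.3]
gripper_width: 12.7
grasp_force: 59.8
```

Request:
carry_out --pt "-0.0005 0 0" --pt "-0.001 0 0" --pt "-0.001 0 0" --roll '[0,0,0]' --claw '[0.01,0.01,0.01]'

```text
clock: 30.2
position: [515.5, 207.5, 207.5]
ee_rot: [0.772, -0.635, 0.001, 0.0]
contact_force: [8.0, -12.6, 5.6]
gripper_width: 13.2
grasp_force: 59.8
```

The force has risen while the position has stopped, so the row is snug. I'll relax the push, release, and rise.

Request:
carry_out --pt "0.001 0 0" --pt "0.0022 0 0" --pt "0.0022 0 0" --pt "0.0022 0 0" --pt "0.0022 0 0" --pt "0.0022 0 0" --pt "0.0022 0 0" --roll '[0,0,0,0,0,0,0]' --claw '[0.01,0.01,0.0125,0.016,0.022,0.03,0.036]'

```text
clock: 31.08
position: [514.7, 206.8, 206.0]
ee_rot: [0.772, -0.635, -0.0, 0.0]
contact_force: [0.4, 0.5, -0.0]
gripper_width: 35.8
grasp_force: 0.0
```

Request:
carry_out --pt "0 0 -0.01" --pt "0 0 -0.05" --pt "0 0 -0.1" --pt "0.05 0 -0.14" --pt "0.1 0 -0.16" --pt "0.16 0 -0.18" --pt "0.2 0 -0.18" --pt "0.2 0 -0.18" --roll '[0,0,0,0,0,0,0,0]' --claw '[0.036,0.036,0.036,0.036,0.036,0.036,0.036,0.036]'

```text
clock: 32.08
position: [553.4, 7.9, 387.1]
ee_rot: [0.771, -0.637, 0.0, -0.0]
contact_force: [0.2, 0.3, -1.3]
gripper_width: 35.7
grasp_force: 0.0
```

```bash
python3 rk.py; python3 - <<'E'
from h import *
p=get_image("scene");q=get_image("top")
a=cv2.resize(p["img"][140:250,220:320,::-1],(400,440),interpolation=cv2.INTER_CUBIC)
b=cv2.resize(q["img"][200:310,160:260,::-1],(400,440),interpolation=cv2.INTER_CUBIC)
cv2.imwrite("pics/e.png",np.hstack([a,b]))
E
```

```text
front box face 205 x 64.3 yaw/lean [ 1.35 -1.31] Y [-27.5  27.9]
tops X [ 58.3 110.2]
foll 27 x -13.3 yaw/lean [ 28.62 -18.88] Y [-9.3  5.8]
```

View pics/e.png

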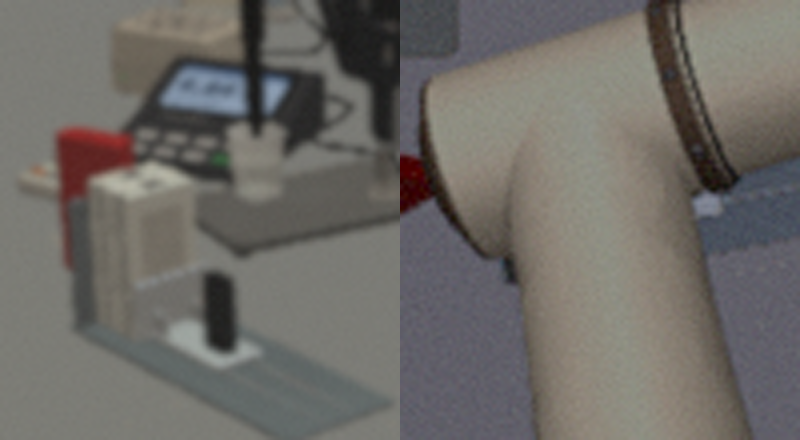

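The row looks closed, with the two boxes together at (140,250) and the follower against them. I'll average a few frames to check lean and gap before handing in.

```bash
python3 - <<'E'
from h import *
Ws=[];
for _ in range(8):
    p=get_image("scene");w=cloud(p);Ws.append(w)
W=np.nanmedian(Ws,0);b=p["img"].min(-1)
u=np.array([-.194,.981]);l=np.array([-.981,-.194]);d=W[...,:2]-np.array([513.8,204.6]);X=d@u;Y=d@l;z=W[...,2]
for lo in range(52,112,10):
    m=(X>55)&(X<75)&(abs(Y)<22)&(z>lo)&(z<lo+10)
    print(lo+5,m.sum(),np.median(X[m]).round(2),"yaw",np.degrees(np.polyfit(Y[m],X[m],1)[0]).round(2))
m=(X>45)&(X<66)&(abs(Y)<24)&(z>20)&(z<47);print("plate region X",np.percentile(X[m],[5,25,50,75,95]).round(1))
m=(abs(Y)<24)&(z>108)&(z<120)&(X>50)&(X<125);print("top z by X",[(a,np.median(z[m&(X>=a)&(X<a+6)]).round(1)) for a in range(64,112,6)])
E
```

```text
57 44 63.83 yaw 1.56
67 46 63.87 yaw 0.41
77 41 63.85 yaw -0.82
87 47 63.59 yaw 0.71
97 46 63.96 yaw 0.38
107 49 64.12 yaw -0.51
plate region X [50.9 58.8 59.7 60.4 61.4]
top z by X [(64, np.float64(112.2)), (70, np.float64(112.5)), (76, np.float64(113.2)), (82, np.float64(112.5)), (88, np.float64(113.0)), (94, np.float64(113.0)), (100, np.float64(113.0)), (106, np.float64(112.8))]
```

```bash
python3 -c "from bench import *; print(job_done())"
```

```text
the job is handed in; nothing more can be done
None
```

The slide box stands upright and square in the rack, snug between the follower and the filed box, and I handed the job in at about 32.6 s; it did slip about 11 mm flat onto the bench early on, when I eased the grip too far.

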